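# Roll the sanding drum to the tape line

### The arm

A 6-joint arm with a two-finger parallel gripper is mounted at the origin on the work surface. World frame = base frame: x ahead of the robot, y to its left, z up, the work surface at z = 0. Lengths are in m, angles in rad, forces in N, time in s.
With the tool pointing down it reaches from about 0.375 to 0.9 m from the base axis. Payload 3.1 kg.
Tool frame: the origin (TCP) lies midway between the tips of the shut fingers; the grasp point (between the pads) lies 19 mm behind it; z points along the fingers, y is the line along which they close (so a half turn about z gives the same grasp; the last joint's range is limited). The gripper opens to 85 mm and grips with 20 to 120 N. Pads are 22 mm wide; open, the fingers measure 114 mm over their backs; the gripper's body (76 mm by 85 mm) begins 54 mm behind the grasp point. The pads swing forward as they close: fully open they stand 13 mm farther back than shut.
Start: joints at [-0.178, 0.527, 1.433, -0, 1.181, -0.178], TCP at [0.625, 0, 0.231] pointing down, gripper open.
Joint ranges: [-3.08, 3.08], [-0.75, 2.2], [0.22, 2.44], [-1.43, 4.57], [0, 2.65], [-2.85, 2.85]. Speed limits (rad/s): [2.79, 2.79, 3.14, 3.14, 3.14, 3.14].

### API

Orientations are given as a unit quaternion [x, y, z, w].
In Python, from station import manip gives the robot as it stands. The module is installed in compiled form; this text tells all that it offers.
- The arm moves only by the tool apply_moves, never from a script. Its arguments are lists of equal length, an entry for each row: "claw": the gripper's target within -1 to 1 (fully open at 1, half-way at 0, shut at -1); "travel": the shift along the tool's x, y, z scaled (see below), a list of three; "turn": the turn, a rotation vector about the tool's x, y, z scaled (see below), a list of three. In form: {"claw": [claw, ...], "travel": [[dx, dy, dz], ...], "turn": [[rx, ry, rz], ...]}. A call has 1 to 5 rows; each row is the pose to reach, as a shift and turn from the pose commanded when the call began, along the tool's axes at that moment, turning the shorter way round; what a row does not reach only later rows make up. The controller multiplies each number of a shift by 800 mm and each number of a turn by 180 degrees. A row lasts 1/12 s, in which the tool goes at most 41.7 mm and 7.16 degrees, less where a joint would pass 70% of its speed; a pose out of reach is approached as far as the arm can. A call with a number of a shift or a turn outside -1 to 1 is refused whole. A call with a gripper value outside its range is refused whole. The fingers move at their own pace and stop on an object; "newtons" is the grip in N (left out, the last holds). Time passes only in rows, so rows that repeat a pose let the fingers close. It gives the time, the measured TCP pose, the force, the opening and the grip force at its end, in the units of the state.
- manip.sense(): the state, without advancing time (a new reading comes with each control period).
- manip.snapshot(name): name is "scene" or "side" or "wrist"; returns a dict with "pixels" (420x560x3 uint8, red, green, blue), "depth" (420x560 float32, m along the optical axis (not along the pixel's ray), 0 where there is no reading), "intrinsics" (3x3 intrinsics, pixels), "R" (3x3) and "t" (3): a world point X has camera coordinates R X + t. Camera axes: x right, y down, z forward; pixel columns grow to the right and rows downward; lengths in m; the calibration is good to about 2 mm. A picture is of the moment at which its call begins.
- manip.sign_off(): hands the job in; it is judged then, once.
The state is a dict: "t": time; "q": joint angles; "qd": joint speeds; "tau": joint torques, N m; "tcp_pos": TCP position; "tool_rot": TCP orientation; "force": force on the tool from outside, world axes, zero at the start; "ft_torque": the same for the moment, N m; "finger_gap": opening from 0.0 (shut) to 1.0 (fully open); "gripper_force": force on a finger pad.
Only numpy, scipy, OpenCV 4.12 (cv2) and the standard library are available. Lean on these libraries where they do the work, as an engineer would, in place of code of your own. Each camera call takes 0.05 s, during which the arm holds its last target. There are 200 camera calls.

### The job

Two rubber-faced sanding drums for the finishing machine lie on the cobbler's bench. Roll the larger drum along the bench, pushing it round and without lifting it, until it rests on the strip of white tape with its axis along the tape, ready for fitting. Leave the smaller drum where it is.

Things in the scene. Friction and masses are not known exactly. Their poses are not given: they have to be found in the camera images.
- drum: larger drum: black rubber cylinder, aluminium ends, 90 mm diameter, 100 mm long, lying on its side, 0.5-0.9 kg. Origin at its centre, 45 mm above the bench; x = drum axis, y and z turn as it rolls (z up at start). Starts on the tape's +y side, centre 80-145 mm from it, axis within 4 degrees of it. Rolls freely; fingertips drawn 2 mm across its top roll it about 1 mm.
- small_drum: smaller drum, left alone: same look, 62 mm diameter, 100 mm long, lying on its side in line with the larger one, end towards end, 50 to 100 mm apart; which is nearer the robot varies. Origin at its centre, 31 mm above the bench; x along the drum.
- tape: straight strip of white paper tape flat on the bench (no step to feel), 340 mm long, 25 mm wide. Origin at its middle on the bench; x along the strip, roughly away from the robot (within about 20 degrees); y across it, towards the side where the drums start.
Things that resemble listed ones, but are neither listed nor needed, are in the scene too. What is shaped like the drum but red or turquoise is not meant.

How it is judged:
By the outcome, as a careful person would: the job done as asked, in the order asked, and still so for the second after the job is handed in, with the robot touching nothing.
It also fails if it takes over 58 s, if anything falls off the work surface, if the arm or the gripper's body presses on something with over 40 N, if the wrist force passes 120 N, or if a joint passes its speed limit or range.

## Working session

There is one attempt and no reset: what is moved stays moved. The work goes in short steps, Python scripts to look and compute and a tool call to move; the robot and the scene stay as the last step left them, time stands still between calls to the robot, and variables do not carry over. Pictures are saved under pics/ and viewed, at most 10 in all, crops included, and the job is handed in when it is done.

Besides the shell and the picture viewer there is one more tool, called after "Emit:" as name(argument=value, ...) on one line, values as JSON. apply_moves: Moves the arm, as the interface text tells. Shifts and turns lie within -1 to 1; 1 stands for 800 mm of shift or 180 degrees of turn. Its arguments: {"type":"object","properties":{"claw":{"type":"array","items":{"type":"number"}},"travel":{"type":"array","items":{"type":"array","items":{"type":"number"}}},"turn":{"type":"array","items":{"type":"array","items":{"type":"number"}}},"newtons":{"type":"number"}},"required":["claw","travel","turn"]}

```bash
mkdir -p pics; python3 - <<'E'
from station import manip
import cv2,numpy as np
s=manip.sense();print(s['t'],s['tcp_pos'],s['tool_rot'],s['force'])
for n in['scene','side']:
    d=manip.snapshot(n);cv2.imwrite(f'pics/{n}0.png',d['pixels'][:,:,::-1]);np.savez(f'{n}0.npz',**d)
    print(n,d['intrinsics'].tolist(),-d['R'].T@d['t'])
E
```

```text
0.0 [6.24274655e-01 1.73650553e-04 2.30328944e-01] [ 7.07104355e-01  7.07108359e-01 -6.13563540e-04 -9.07512717e-04] [ 0.18855353 -1.02023529 -0.21508957]
scene [[530.2401733987405, 0.0, 273.8158504406281], [0.0, 530.2401733987405, 218.56718289383542], [0.0, 0.0, 1.0]] [1.32773292 0.00716255 0.57635871]
side [[378.97593794678573, 0.0, 277.20733046954587], [0.0, 378.97593794678573, 210.19212567513935], [0.0, 0.0, 1.0]] [ 0.29794903 -0.45306193  0.47930156]
```

View pics/scene0.png

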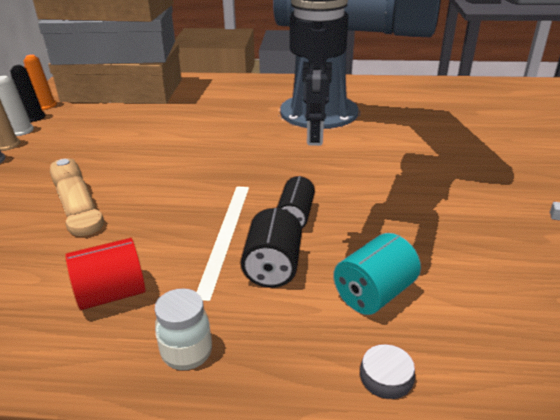

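View pics/side0.png

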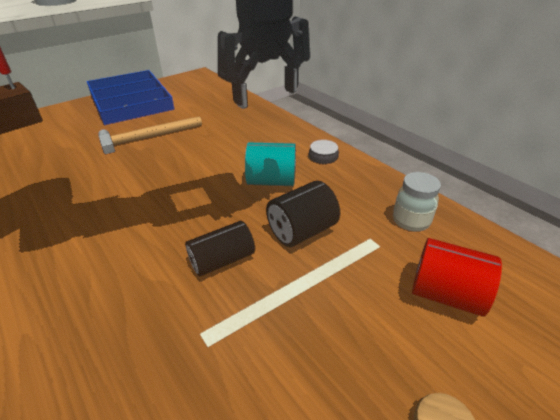

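Candidates for the larger drum are the black drum at scene (272,247), the smaller black drum at (296,200), the turquoise one at (377,272) and the red one at (105,273). By colour and size, the larger drum is the one at (272,247), side view (302,213). The tape runs from scene (242,187) to (206,297). Next I'll measure these and check a crop.

```bash
cat > h.py <<'E'
import cv2,numpy as np
def load(n): return dict(np.load(n))
def ray(d,uv,z):
    K,R,t=d['intrinsics'],d['R'],d['t'];uv=np.atleast_2d(uv)
    r=(R.T@np.linalg.inv(K)@np.c_[uv,np.ones(len(uv))].T).T;c=-R.T@t
    return c+r*((z-c[2])/r[:,2])[:,None]
def cloud(d):
    K,R,t=d['intrinsics'],d['R'],d['t'];v,u=np.indices(d['depth'].shape)
    p=np.stack([(u-K[0,2])/K[0,0],(v-K[1,2])/K[1,1],np.ones(u.shape)],-1)*d['depth'][...,None]
    return (p-t)@R
def tape(d,seed):
    hsv=cv2.cvtColor(d['pixels'],cv2.COLOR_RGB2HSV)
    m=((hsv[...,1]<70)&(hsv[...,2]>150)).astype(np.uint8)
    n,l,st,c=cv2.connectedComponentsWithStats(m);k=l[seed[1],seed[0]]
    v,u=np.where(l==k);P=ray(d,np.c_[u,v],0)[:,:2].astype(np.float32)
    return cv2.minAreaRect(P)
def drums(d,box):
    P=cloud(d);hsv=cv2.cvtColor(d['pixels'],cv2.COLOR_RGB2HSV)
    x0,x1,y0,y1=box
    return P[(d['depth']>0)&((hsv[...,1]<90)|(hsv[...,2]<60))&(P[...,2]>.012)&(P[...,2]<.11)&(P[...,0]>x0)&(P[...,0]<x1)&(P[...,1]>y0)&(P[...,1]<y1)]
E
python3 - <<'E'
from h import *
for n,seed,px in[('scene',(225,240),[(272,247),(270,222),(296,190),(377,272)]),('side',(292,290),[(302,213),(318,195),(220,248),(270,165)])]:
    d=load(n+'0.npz');r=tape(d,seed);print(n,'tape',r);print(cv2.boxPoints(r).round(4).tolist())
    P=cloud(d)
    print([P[v,u].round(3).tolist() for u,v in px])
    Q=drums(d,(.4,.95,-.05,.15));print(len(Q))
    top=Q[Q[:,2]>.075];print('big top',len(top),top.mean(0),top.min(0),top.max(0))
    x=Q[:,0]; 
    h,e=np.histogram(x,bins=np.arange(.4,.95,.02));
    for a,b in zip(e,h):
        if b:
            S=Q[(x>=a)&(x<a+.02)];i=S[:,2]>S[:,2].max()-.004
            print(round(a,2),b,'zmax',S[:,2].max().round(3),'y at top',S[i,1].mean().round(4),'y rng',S[:,1].min().round(3),S[:,1].max().round(3))
c=cv2.imread('pics/scene0.png')[160:320,190:440];cv2.imwrite('pics/crop.png',cv2.resize(c,None,fx=3,fy=3))
E
```

```text
scene tape ((0.5908694267272949, -0.1684870719909668), (0.0785837322473526, 0.39420828223228455), 77.82620239257812)
[[0.38989999890327454, -0.16529999673366547], [0.7753000259399414, -0.2485000044107437], [0.7918000221252441, -0.17159999907016754], [0.4065000116825104, -0.0885000005364418]]
[[0.698, -0.062, 0.082], [0.642, -0.07, 0.089], [0.497, -0.036, 0.06], [0.745, 0.092, 0.082]]
4671
big top 490 [ 0.66153514 -0.01675878  0.08220307] [ 0.59876868 -0.0499951   0.07500331] [0.73642465 0.14604952 0.09121067]
0.44 68 zmax 0.062 y at top -0.0339 y rng -0.05 -0.006
0.46 143 zmax 0.063 y at top -0.0354 y rng -0.05 -0.005
0.48 153 zmax 0.063 y at top -0.0368 y rng -0.05 -0.007
0.5 144 zmax 0.063 y at top -0.0395 y rng -0.05 -0.009
0.52 151 zmax 0.063 y at top -0.0404 y rng -0.049 -0.011
0.54 295 zmax 0.062 y at top -0.0406 y rng -0.05 -0.014
0.58 3 zmax 0.084 y at top -0.0468 y rng -0.049 -0.044
0.6 123 zmax 0.086 y at top -0.0459 y rng -0.05 -0.021
0.62 142 zmax 0.087 y at top -0.0473 y rng -0.05 -0.022
0.64 156 zmax 0.087 y at top -0.0276 y rng -0.05 0.121
0.66 189 zmax 0.09 y at top 0
[... 1348 characters left out ...]
28
0.58 214 zmax 0.086 y at top -0.0472 y rng -0.05 -0.024
0.6 23 zmax 0.086 y at top -0.0459 y rng -0.05 -0.023
0.62 32 zmax 0.085 y at top -0.0462 y rng -0.049 0.104
0.64 29 zmax 0.085 y at top -0.0471 y rng -0.05 0.114
0.66 20 zmax 0.084 y at top -0.0289 y rng -0.049 0.145
0.68 18 zmax 0.084 y at top -0.0472 y rng -0.049 0.071
0.7 19 zmax 0.054 y at top 0.0358 y rng 0.035 0.053
0.72 25 zmax 0.087 y at top 0.08 y rng 0.055 0.096
0.74 2 zmax 0.086 y at top 0.0745 y rng 0.072 0.077
0.82 133 zmax 0.027 y at top 0.1022 y rng 0.077 0.129
0.84 155 zmax 0.028 y at top 0.1017 y rng 0.067 0.134
0.86 134 zmax 0.029 y at top 0.1025 y rng 0.068 0.135
0.88 42 zmax 0.028 y at top 0.1032 y rng 0.081 0.13
```

View pics/crop.png

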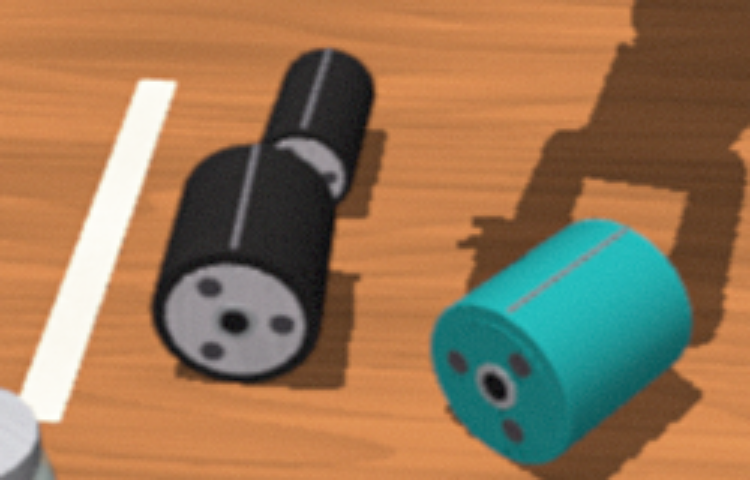

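The crop confirms it: the target is the large black drum at the front left, and the smaller black one sits behind it. Its points were clipped by my y box, so I'll refit with a wider one.

```bash
cat >> h.py <<'E'
from scipy.optimize import least_squares
def cyl(Q,r):
    f=lambda p:np.hypot(Q[:,1]-p[0]-p[1]*(Q[:,0]-Q[:,0].mean()),(Q[:,2]-r))-r
    s=least_squares(lambda p:f(p),[Q[:,1].mean(),0],loss='soft_l1',f_scale=.002)
    return Q[:,0].mean(),s.x[0],np.degrees(np.arctan(s.x[1])),np.median(abs(f(s.x)))
E
python3 - <<'E'
from h import *
for n in('scene','side'):
    d=load(n+'0.npz')
    for lab,box,r in(('big',(.57,.73,-.14,-.0),.045),('small',(.42,.565,-.12,.02),.031)):
        Q=drums(d,box);side=Q[(Q[:,2]>.03)]
        print(n,lab,len(Q),'x pct',np.percentile(Q[:,0],[0,1,99,100]).round(3),'y',np.percentile(Q[:,1],[1,99]).round(3),'zmax',np.percentile(Q[:,2],99.5))
        lo,hi=np.percentile(Q[:,0],[1,99]);S=side[(side[:,0]>lo+.012)&(side[:,0]<hi-.012)]
        x0,y0,a,e=cyl(S,r);print('  axis y at x',x0,y0,'deg',a,'res',e,'y at mid', y0+np.tan(np.radians(a))*((lo+hi)/2-x0),(lo+hi)/2)
E
```

```text
scene big 3628 x pct [0.599 0.604 0.702 0.703] y [-0.107 -0.024] zmax 0.09044094270085307
  axis y at x 0.6546435489603825 -0.06805717270719851 deg -2.184106263849553 res 0.0007850909374706658 y at mid -0.0679954296764297 0.65302462526587
scene small 1130 x pct [0.446 0.452 0.548 0.549] y [-0.064 -0.007] zmax 0.0626692821458327
  axis y at x 0.5012911741944098 -0.039755792402801735 deg -6.394622112987004 res 0.0008302663387239062 y at mid -0.03960970439266969 0.4999876657581098
side big 3144 x pct [0.595 0.596 0.691 0.695] y [-0.112 -0.031] zmax 0.08904273508102943
  axis y at x 0.6426985085850715 -0.06442384506822314 deg -2.2389078950357852 res 0.0011472747416265208 y at mid -0.06445437533108139 0.6434794092982343
side small 2254 x pct [0.44  0.44  0.536 0.54 ] y [-0.071 -0.019] zmax 0.061443354170154854
  axis y at x 0.4873569099624656 -0.034704361937929036 deg -6.4876238947809775 res 0.0011274908446135337 y at mid -0.034814710795010084 0.48832729297862265
```

Larger drum: centre about (0.649, -0.066), axis -2.2°. Tape: axis -2.9°, at y = -0.165 beside the drum, so it has about 99 mm to roll. Plan: half-open fingers spread along the axis, drawn across the top in short strokes.

Emit:
apply_moves(claw=[0,0,0,0,0], travel=[[-0.073,0.031,0.08],[-0.073,0.031,0.12],[-0.073,0.031,0.15],[-0.073,0.031,0.15],[-0.073,0.031,0.15]], turn=[[0,0,0.014],[0,0,0.014],[0,0,0.014],[0,0,0.014],[0,0,0.014]], newtons=40)

```text
t: 0.52
tcp_pos: [0.6465, -0.0584, 0.1065]
tool_rot: [0.723, 0.691, -0.003, -0.004]
force: [0.1, -0.6, -0.8]
finger_gap: 0.497
gripper_force: 0.0
```

```bash
python3 - <<'E'
from station import manip
import cv2,numpy as np
s=manip.sense();print(s['t'],s['tcp_pos'],s['force'],s['finger_gap'])
a=[manip.snapshot(n)['pixels'] for n in('scene','side')]
cv2.imwrite('pics/p1.png',np.vstack([a[0][100:310,130:430],a[1][80:290,130:430]])[:,:,::-1])
E
```

```text
0.5167 [ 0.64649545 -0.05843373  0.10648638] [ 0.13162949 -0.55524309 -0.83250801] 0.4974897581661334
```

View pics/p1.png

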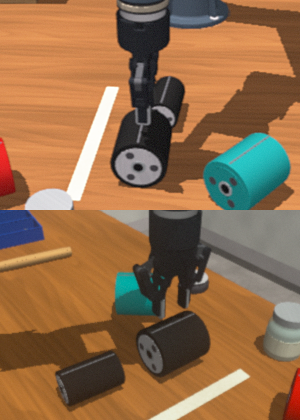

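The half-open fingers stand above the larger drum, along its axis at scene crop (140,115). Everything else is clear of them. Now descending to touch.

Emit:
apply_moves(claw=[0,0,0,0], travel=[[0,0,0.01],[0,0,0.018],[0,0,0.02],[0,0,0.02]], turn=[[0,0,0],[0,0,0],[0,0,0],[0,0,0]])

```text
t: 0.95
tcp_pos: [0.6497, -0.0577, 0.0958]
tool_rot: [0.722, 0.692, 0.0, 0.0]
force: [0.5, -0.1, 0.0]
finger_gap: 0.497
gripper_force: 0.0
```

Emit:
apply_moves(claw=[0,0,0], travel=[[0,0,0.0025],[0,0,0.0025],[0,0,0.0025]], turn=[[0,0,0],[0,0,0],[0,0,0]])

```text
t: 1.2
tcp_pos: [0.6499, -0.0583, 0.0936]
tool_rot: [0.722, 0.691, 0.0, 0.0]
force: [-0.0, 0.7, 0.1]
finger_gap: 0.504
gripper_force: 0.0
```

Emit:
apply_moves(claw=[0,0,0], travel=[[0,0,0.0025],[0,0,0.0025],[0,0,0.0025]], turn=[[0,0,0],[0,0,0],[0,0,0]])

```text
t: 1.45
tcp_pos: [0.6497, -0.0584, 0.0912]
tool_rot: [0.722, 0.691, -0.0, -0.0]
force: [1.2, -0.5, -0.1]
finger_gap: 0.501
gripper_force: 0.0
```

Emit:
apply_moves(claw=[0,0,0], travel=[[0,0,0.0025],[0,0,0.0025],[0,0,0.0025]], turn=[[0,0,0],[0,0,0],[0,0,0]])

```text
t: 1.7
tcp_pos: [0.6497, -0.0584, 0.0891]
tool_rot: [0.723, 0.691, -0.0, -0.0]
force: [0.4, 0.4, -0.7]
finger_gap: 0.501
gripper_force: 0.0
```

Emit:
apply_moves(claw=[0,0,0], travel=[[0,0,0.0025],[0,0,0.0025],[0,0,0.0025]], turn=[[0,0,0],[0,0,0],[0,0,0]])

```text
t: 1.95
tcp_pos: [0.6501, -0.0585, 0.0881]
tool_rot: [0.722, 0.691, 0.0, 0.0]
force: [-1.4, 0.3, 5.5]
finger_gap: 0.502
gripper_force: 2.5
```

Contact at TCP z about 0.088. Press slightly and make the first stroke.

Emit:
apply_moves(claw=[0,0,0,0,0], travel=[[0,0,0.0015],[-0.005,0,0.0015],[-0.015,0,0.0015],[-0.025,0,0.0015],[-0.03,0,0.0015]], turn=[[0,0,0],[0,0,0],[0,0,0],[0,0,0],[0,0,0]])

```text
t: 2.37
tcp_pos: [0.6491, -0.0834, 0.088]
tool_rot: [0.723, 0.691, 0.0, 0.001]
force: [-3.0, 0.4, 9.9]
finger_gap: 0.499
gripper_force: 5.1
```

```bash
cat >> h.py <<'E'
from station import manip
def where(n='side',yr=(-.24,.0)):
    s=manip.sense();d=manip.snapshot(n)
    Q=drums(d,(.57,.73,*yr));lo,hi=np.percentile(Q[:,0],[1,99])
    z=Q[:,2];S=Q[(z>.025)&(z<.08)&(Q[:,0]>lo+.012)&(Q[:,0]<hi-.012)]
    x0,y0,a,e=cyl(S,.045);print(n,'t',s['t'],'tcp',s['tcp_pos'].round(4),'F',s['force'].round(1),'| drum x rng',lo.round(3),hi.round(3),'y',round(y0,4),'at x',round(x0,3),'deg',round(a,2),'res',round(e,4))
    yt=-.161-.051*(x0-.561);print('   to tape',round(y0-yt,4))
    return d
E
python3 -c "
from h import *
where('side');where('scene')"
```

```text
side t 2.3667 tcp [ 0.6491 -0.0834  0.088 ] F [-3.   0.4  9.9] | drum x rng 0.595 0.69 y -0.0771 at x 0.642 deg -2.14 res 0.0008
   to tape 0.0881
scene t 2.4167 tcp [ 0.6491 -0.084   0.088 ] F [-3.7  0.5 10.8] | drum x rng 0.605 0.702 y -0.0809 at x 0.655 deg -2.05 res 0.0005
   to tape 0.0849
```

Drum rolled 12.7 mm for 25 mm of fingertip travel, so there is no slip and the axis holds. Continuing.

Emit:
apply_moves(claw=[0,0,0,0,0], travel=[[-0.008,0,0],[-0.013,0,0],[-0.013,0,0],[-0.013,0,-0.015],[0.0115,0,-0.015]], turn=[[0,0,0],[0,0,0],[0,0,0],[0,0,0],[0,0,0]])

```text
t: 2.88
tcp_pos: [0.6509, -0.0767, 0.1002]
tool_rot: [0.724, 0.69, 0.001, 0.003]
force: [1.0, 0.1, 0.4]
finger_gap: 0.502
gripper_force: 0.0
```

Emit:
apply_moves(claw=[0,0,0,0,0], travel=[[0,0,0.01],[0,0,0.015],[0,0,0.015],[-0.006,0,0.015],[-0.016,0,0.015]], turn=[[0,0,0],[0,0,0],[0,0,0],[0,0,0],[0,0,0]])

```text
t: 3.3
tcp_pos: [0.649, -0.0859, 0.088]
tool_rot: [0.722, 0.692, 0.0, 0.001]
force: [-2.6, 0.4, 12.1]
finger_gap: 0.498
gripper_force: 6.2
```

```bash
python3 -c "
from h import *
where('side');where('scene')"
```

```text
side t 3.3 tcp [ 0.649  -0.0859  0.088 ] F [-2.6  0.4 12.1] | drum x rng 0.595 0.69 y -0.0887 at x 0.641 deg -2.35 res 0.0008
   to tape 0.0765
scene t 3.35 tcp [ 0.6489 -0.0882  0.088 ] F [-2.6 -0.9 12.8] | drum x rng 0.605 0.701 y -0.0934 at x 0.655 deg -2.1 res 0.0006
   to tape 0.0724
```

Emit:
apply_moves(claw=[0,0,0,0,0], travel=[[-0.01,0,0],[-0.02,0,0],[-0.029,0,0],[-0.034,0,0],[-0.034,0,0]], turn=[[0,0,0],[0,0,0],[0,0,0],[0,0,0],[0,0,0]])

```text
t: 3.82
tcp_pos: [0.6478, -0.1154, 0.0877]
tool_rot: [0.723, 0.691, -0.0, 0.001]
force: [-2.5, -0.0, 11.2]
finger_gap: 0.499
gripper_force: 5.4
```

Emit:
apply_moves(claw=[0,0,0,0,0], travel=[[0,0,-0.015],[0.024,0,-0.015],[0.024,0,-0.008],[0.024,0,0],[0.024,0,0]], turn=[[0,0,0],[0,0,0],[0,0,0],[0,0,0],[0,0,0]])

```text
t: 4.23
tcp_pos: [0.6484, -0.0943, 0.0879]
tool_rot: [0.722, 0.692, -0.0, 0.0]
force: [-2.7, -0.1, 13.5]
finger_gap: 0.503
gripper_force: 7.0
```

Emit:
apply_moves(claw=[0,0,0,0,0], travel=[[-0.01,0,0],[-0.022,0,0],[-0.034,0,0],[-0.042,0,0],[-0.044,0,0]], turn=[[0,0,0],[0,0,0],[0,0,0],[0,0,0],[0,0,0]])

```text
t: 4.65
tcp_pos: [0.6469, -0.1317, 0.0878]
tool_rot: [0.723, 0.691, -0.0, 0.001]
force: [-2.3, 0.3, 12.7]
finger_gap: 0.506
gripper_force: 6.6
```

```bash
python3 -c "
from h import *
where('side');where('scene')"
```

```text
side t 4.65 tcp [ 0.6469 -0.1317  0.0878] F [-2.3  0.3 12.7] | drum x rng 0.593 0.688 y -0.1217 at x 0.64 deg -2.25 res 0.0008
   to tape 0.0433
scene t 4.7 tcp [ 0.647  -0.1316  0.0878] F [-2.7 -0.4 14.8] | drum x rng 0.605 0.7 y -0.1255 at x 0.655 deg -1.9 res 0.0005
   to tape 0.0403
```

Emit:
apply_moves(claw=[0,0,0,0,0], travel=[[0,0,-0.015],[0.022,0,-0.015],[0.022,0,-0.008],[0.022,0,0],[0.022,0,0]], turn=[[0,0,0],[0,0,0],[0,0,0],[0,0,0],[0,0,0]])

```text
t: 5.17
tcp_pos: [0.6475, -0.1121, 0.0878]
tool_rot: [0.722, 0.692, -0.0, 0.0]
force: [-4.0, 0.9, 15.3]
finger_gap: 0.497
gripper_force: 7.7
```

Emit:
apply_moves(claw=[0,0,0,0,0], travel=[[-0.01,0,0],[-0.022,0,0],[-0.034,0,0],[-0.042,0,0],[-0.044,0,0]], turn=[[0,0,0.001],[0,0,0.003],[0,0,0.004],[0,0,0.005],[0,0,0.005]])

```text
t: 5.58
tcp_pos: [0.646, -0.1495, 0.0878]
tool_rot: [0.728, 0.686, -0.001, 0.001]
force: [-3.4, -0.3, 14.6]
finger_gap: 0.502
gripper_force: 7.4
```

Emit:
apply_moves(claw=[0,0,0,0,0], travel=[[0,0,-0.015],[0.022,0,-0.015],[0.022,0,-0.008],[0.022,0,0],[0.022,0,0]], turn=[[0,0,0],[0,0,0],[0,0,0],[0,0,0],[0,0,0]])

```text
t: 6.0
tcp_pos: [0.6469, -0.1296, 0.0877]
tool_rot: [0.727, 0.686, -0.001, 0.0]
force: [-4.1, 0.4, 15.2]
finger_gap: 0.502
gripper_force: 7.6
```

```bash
python3 -c "
from h import *
where('side');where('scene')"
```

```text
side t 6.0 tcp [ 0.6469 -0.1296  0.0877] F [-4.1  0.4 15.2] | drum x rng 0.593 0.689 y -0.1405 at x 0.64 deg -2.31 res 0.0008
   to tape 0.0245
scene t 6.05 tcp [ 0.6469 -0.1297  0.0877] F [-3.   1.4 16.7] | drum x rng 0.606 0.699 y -0.1444 at x 0.654 deg -2.07 res 0.0005
   to tape 0.0213
```

Emit:
apply_moves(claw=[0,0,0,0,0], travel=[[-0.01,0,0],[-0.022,0,0],[-0.034,0,0],[-0.046,0,0],[-0.05,0,0]], turn=[[0,0,0.001],[0,0,0.003],[0,0,0.004],[0,0,0.005],[0,0,0.005]])

```text
t: 6.52
tcp_pos: [0.6451, -0.172, 0.0878]
tool_rot: [0.733, 0.68, -0.0, 0.002]
force: [-2.3, -0.2, 14.3]
finger_gap: 0.5
gripper_force: 6.9
```

```bash
python3 - <<'E'
from h import *
a=where('side');b=where('scene')
# tape edges in scene camera: white, at start image, restricted by region
d=load('scene0.npz');hsv=cv2.cvtColor(d['pixels'],cv2.COLOR_RGB2HSV)
v,u=np.where((hsv[...,1]<70)&(hsv[...,2]>150));P=ray(d,np.c_[u,v],0);P=P[(u>190)&(u<260)&(v>180)&(v<290)]
P=P[(abs(P[:,1]+.165)<.04)]
f=np.polyfit(P[:,0],P[:,1],1);print('scene tape y at .65',np.polyval(f,.65),np.polyval(f,.655),'deg',np.degrees(np.arctan(f[0])))
cv2.imwrite('pics/p2.png',np.hstack([b['pixels'][120:340,120:400],a['pixels'][120:340,180:460]])[:,:,::-1])
E
```

```text
side t 6.5167 tcp [ 0.6451 -0.172   0.0878] F [-2.3 -0.2 14.3] | drum x rng 0.592 0.687 y -0.1615 at x 0.638 deg -2.32 res 0.0007
   to tape 0.0034
scene t 6.5667 tcp [ 0.6451 -0.1723  0.0878] F [-1.2 -0.  14.9] | drum x rng 0.602 0.698 y -0.1656 at x 0.653 deg -2.02 res 0.0005
   to tape 0.0001
scene tape y at .65 -0.16690678399500347 -0.1671641572476622 deg -2.9466795174222136
```

View pics/p2.png

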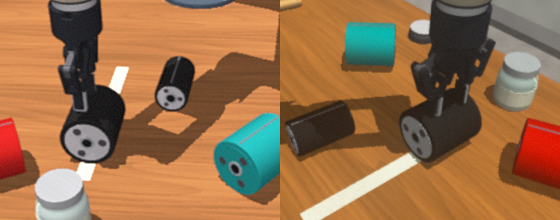

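The drum is over the tape, which shows at both its ends: scene crop (120,80) and (85,172). About 2.4 mm remains (mean of both cameras), and the smaller drum hasn't moved. I'll make a short final stroke, then lift straight up.

Emit:
apply_moves(claw=[0,0,0,0,0], travel=[[0,0,-0.015],[0.014,0,-0.015],[0.014,0,-0.008],[0.014,0,0],[0.014,0,0]], turn=[[0,0,0],[0,0,0],[0,0,0],[0,0,0],[0,0,0]])

```text
t: 7.03
tcp_pos: [0.6454, -0.1579, 0.088]
tool_rot: [0.733, 0.681, -0.001, 0.0]
force: [-4.4, 0.6, 17.6]
finger_gap: 0.5
gripper_force: 8.9
```

Emit:
apply_moves(claw=[0,0,0,0,0], travel=[[-0.003,0,0],[-0.006,0,0],[-0.006,0,0],[-0.006,0,0],[-0.006,0,0]], turn=[[0,0,0],[0,0,0],[0,0,0],[0,0,0],[0,0,0]])

```text
t: 7.45
tcp_pos: [0.6452, -0.163, 0.088]
tool_rot: [0.733, 0.68, -0.0, 0.001]
force: [-3.9, 0.3, 16.7]
finger_gap: 0.501
gripper_force: 8.4
```

Emit:
apply_moves(claw=[0,0,0,0,0], travel=[[0,0,-0.01],[0,0,-0.05],[0,0,-0.1],[0,0,-0.14],[0,0,-0.14]], turn=[[0,0,0],[0,0,0],[0,0,0],[0,0,0],[0,0,0]])

```text
t: 7.87
tcp_pos: [0.6489, -0.1639, 0.2042]
tool_rot: [0.733, 0.68, 0.002, 0.006]
force: [0.7, -0.6, 0.8]
finger_gap: 0.499
gripper_force: 0.0
```

```bash
python3 - <<'E'
from h import *
a=where('side');b=where('scene')
for d in(a,b):
    Q=drums(d,(.42,.565,-.12,.02));Q=Q[Q[:,2]>.02];print('small',cyl(Q[(Q[:,0]>.46)&(Q[:,0]<.53)],.031))
cv2.imwrite('pics/p3.png',np.hstack([b['pixels'][120:340,120:400],a['pixels'][120:340,180:460]])[:,:,::-1])
E
```

```text
side t 7.8667 tcp [ 0.6489 -0.1639  0.2042] F [ 0.7 -0.6  0.8] | drum x rng 0.592 0.687 y -0.244 at x 0.638 deg -2.61 res 0.008
   to tape -0.0791
scene t 7.9167 tcp [ 0.6472 -0.1632  0.201 ] F [ 0.5  0.4 -1.4] | drum x rng 0.601 0.698 y -0.1665 at x 0.651 deg -2.2 res 0.0005
   to tape -0.0009
small (np.float64(0.49403282759487127), np.float64(-0.035813954020212625), np.float64(-6.582184659529877), np.float64(0.0011205759155852625))
small (np.float64(0.496338405717621), np.float64(-0.039158394679840614), np.float64(-6.657643868546303), np.float64(0.0007617344159444317))
```

View pics/p3.png

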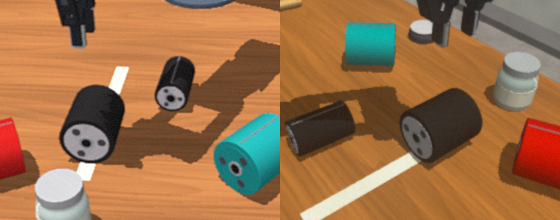

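The drum stands centred over the tape with the arm clear. The side fit converged on the wrong (mirror) root, so I'll re-seed it, check the drum is still, and hand in.

```bash
sed -i 's/\[Q\[:,1\].mean(),0\]/[Q[np.argsort(Q[:,2])[-200:],1].mean(),0]/' h.py; python3 - <<'E'
from h import *
for i in range(3): where('side',(-.23,-.1)); where('scene')
E
```

```text
side t 7.9667 tcp [ 0.6454 -0.1625  0.1984] F [ 0.2  0.4 -1.2] | drum x rng 0.592 0.687 y -0.1628 at x 0.639 deg -2.25 res 0.0007
   to tape 0.0022
scene t 8.0167 tcp [ 0.6442 -0.162   0.1966] F [-0.2  0.1  0.6] | drum x rng 0.601 0.698 y -0.1665 at x 0.651 deg -2.05 res 0.0005
   to tape -0.0009
side t 8.0667 tcp [ 0.6436 -0.1618  0.1956] F [ 0.  -0.2 -0.4] | drum x rng 0.592 0.687 y -0.1628 at x 0.638 deg -2.34 res 0.0007
   to tape 0.0022
scene t 8.1167 tcp [ 0.6435 -0.1618  0.1953] F [ 0.2 -0.5  0.2] | drum x rng 0.601 0.698 y -0.1666 at x 0.651 deg -2.14 res 0.0005
   to tape -0.001
side t 8.1667 tcp [ 0.6436 -0.1619  0.1953] F [ 0.5 -0.1  0.3] | drum x rng 0.592 0.687 y -0.1628 at x 0.638 deg -2.25 res 0.0007
   to tape 0.0022
scene t 8.2167 tcp [ 0.6438 -0.1621  0.1955] F [ 0.6 -0.   0.2] | drum x rng 0.602 0.698 y -0.1666 at x 0.652 deg -2.18 res 0.0005
   to tape -0.001
```

At rest, the drum is within about 1–2 mm of the tape line and 0.7° of its direction.

```bash
python3 -c "
from station import manip
print(manip.sign_off())"
```

```text
the job is handed in; nothing more can be done
None
```

The larger drum was rolled about 99 mm onto the white tape and lies at rest there, within about 2 mm of its centreline and about 0.7° of its direction; the smaller drum was left where it was, and the job is handed in.

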